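# Load the mast-clamp kit stand

## Robot

A 6-joint arm with a two-finger parallel gripper is mounted at the origin on the work surface. World frame = base frame: x ahead of the robot, y to its left, z up, the work surface at z = 0. Lengths are in m, angles in rad, forces in N, time in s.
With the tool pointing down it reaches from about 0.35 to 0.775 m from the base axis. Payload 7.3 kg.
Tool frame: the origin (TCP) lies between the finger pads; the fingertips stand 17 mm ahead of it and the grasp point (between the pads) lies 2 mm behind it (robot.finger_overhang is the distance from the TCP to the fingertips, in m); x points along the fingers, z is the direction in which the jaws open and shut, and the axes are right-handed (so a half turn about x gives the same grasp; the last joint's range is limited). The gripper opens to 92 mm and grips with 3 to 60 N. Pads are 19 mm wide; open, the fingers measure 130 mm over their backs; the gripper's body (75 mm by 190 mm) begins 47 mm behind the grasp point.
Start: joints at [1.095, 0.342, 1.524, -0, 1.275, -0.146], TCP at [0.17, 0.497, 0.244] pointing down, gripper open.
Joint ranges: [-2.53, 2.53], [-0.77, 2.02], [0.04, 2.7], [-1, 4.14], [0.28, 2.66], [-3.11, 3.11]. Speed limits (rad/s): [2.57, 2.57, 3.14, 3.14, 3.14, 3.14].

## Interface

Orientations are given as a unit quaternion [w, x, y, z].
In Python, from station import robot, camera, camera_model gives the robot as it stands.
- The arm moves only by the tool play_rows, never from a script. Its argument "motion" is text: rows parted by semicolons, each of 7 numbers parted by spaces: the shift along the tool's x, y, z in mm, then the turn, a rotation vector about the tool's x, y, z in degrees, then the finger opening in mm, from 0 to 91.8. A call has 1 to 5 rows; each row shifts and turns the commanded pose from where the row before left it, along the tool's axes as they then stand; what a row does not reach is not made up. A row lasts 1/8 s, in which the tool goes at most 62.5 mm and 10.7 degrees, less where a joint would pass 70% of its speed; a pose out of reach is approached as far as the arm can. A call is refused whole if a number of a shift passes 62.5 or a number of a turn 10.7, either way. A call with a gripper value outside its range is refused whole. The fingers move at their own pace and stop on an object; the grip force is fixed at half the most. Time passes only in rows, so rows that do not move let the fingers close. It gives the time, the measured TCP pose, the force and the opening at its end, in the units of the state.
- robot.sense(): the state, without advancing time (a new reading comes with each control period).
- camera(name): name is "scene" or "top" or "wrist"; returns (picture, depth): 384x512x3 uint8, red, green, blue; 384x512 float32, m along the optical axis (not along the pixel's ray), 0 where there is no reading.
- camera_model(name): a dict with "fx", "fy", "cx", "cy" (pixels), "extrinsics" (4x4, takes a point from world to camera coordinates); the wrist camera has in their place "T_tool_cam" (4x4, takes a point from camera to tool coordinates, whose origin is the TCP and whose axes are the tool frame's). Camera axes: x right, y down, z forward; pixel columns grow to the right and rows downward; lengths in m; the calibration is good to about 2 mm. A picture is of the moment at which its call begins: read the wrist's pose just before it. camera_model takes no time and is no camera call.
- robot.sign_off(): hands the job in, once; it reports no verdict.
The state is a dict: "clock": time; "qpos": joint angles; "dq": joint speeds; "joint_efforts": joint torques, N m; "ee_pos": TCP position; "ee_rot": TCP orientation; "force": force on the tool from outside, world axes, zero at the start; "ft_torque": the same for the moment, N m; "gripper_width": finger opening in m.
Only numpy, scipy, OpenCV 4.12 (cv2) and the standard library are available. Lean on these libraries where they do the work, as an engineer would, in place of code of your own. Each camera call takes 0.05 s, during which the arm holds its last target. There are 200 camera calls.

## Task

Get the weather-station mast-clamp kit ready on its stand: load the dark grey spacer into the leaning tube magazine first and then the white one, so that the grey rests at the bottom of the tube and the white rests on top of it. Then take the slotted strap plate from its wooden rack and hang it on the stand's headed pin by sliding its side slot over the pin until the pin is at the slot's closed end, and leave it hanging upright. Leave the orange spacer and the other things on the bench where they are.

Things in the scene. Friction and masses are not known exactly. Their poses are not given: they have to be found in the camera images.
- magazine: Square tube magazine, blue floor and underside, other walls clear, flared aluminium lip. It leans 30 deg from vertical towards the robot's side. Origin: centre of its inner floor; z along the tube up out of the mouth, x to its upper clear face, y level. Bore 37 x 37 mm, walls 3 mm, straight for 110 mm, then the lip flares 6 mm out each way up to 120 mm. Spacers let go in it slide down.
- kit: The fixed stand that carries tube and pin; origin under the middle of its green foot plate, 200 (x) x 270 (y) x 24 mm, z up, x away from the robot. The tube's floor is at (30, 65, 62) mm; a 12 mm steel rod, 244 mm high, stands at (85, 65) mm.
- pin_mid (a point): Middle of the stand's level steel hanging pin, diameter 8 mm, along x of this frame (z up), 100 mm above the bench. From here the bare pin runs 22 mm to -x, to a blue post 24 mm wide and 20 mm thick with its top 106 mm above the bench, and 23 mm to +x, to a round head of diameter 16 mm, 5 mm thick.
- grey_mid (a point): Centre of the dark grey plastic spacer, standing upright on the bench: solid, round, diameter 32 mm, 50 mm long, about 50 g. z is its axis; both ends are alike.
- white_mid (a point): Centre of the white plastic spacer, same shape, size and stand as the grey one.
- orange_mid (a point): Centre of the orange plastic spacer, same shape and size; a spare, not to be moved.
- strap_slot (a point): Where the pin's centre lies in the strap plate's slot when it hangs fully home. Flat aluminium plate, 9 mm thick along x, z up, 120 g. From this point: body y -35 to +37, z -55 to +15 mm; slot z -10 to +4, closed end y -4, open at the +y edge, so the plate moves to its own +y to take in the pin. Yellow tab on top, y -15 to +15, z +15 to +60: grip it across its faces (x).
- rack: Fixed wooden rack, 70 x 100 mm, in which the strap plate stands upright and loose at the start, same heading. Origin under its middle. Groove floor 10 mm and rails 36 mm above the bench, groove 12 mm wide: lift the plate straight up by 35 mm or more.
- driver: Screwdriver lying on the bench, 170 mm long along its x; not to be moved.
- jar: Small jar, diameter 56 mm, 75 mm tall, origin under its middle; not to be moved.
There are look-alikes about, which are no part of the job. Leave any purple or yellow look-alike of the part that bears grey_mid alone.

How it is judged:
On the way, in this order (a step that is already met when the one before it is completed fails the run):
1. the grey spacer rests on the floor of the tube (x of grey_mid in the frame of magazine between -0.006 and 0.006 m and y of grey_mid in the frame of magazine between -0.006 and 0.006 m and z of grey_mid in the frame of magazine between 0.02 and 0.03 m and angle between the z axis of grey_mid and the z axis of magazine, either way round below 0.15 rad), for 0.2 s.
2. the white spacer rests on the grey one in the tube (all of step 1 and x of white_mid in the frame of magazine between -0.006 and 0.006 m and y of white_mid in the frame of magazine between -0.006 and 0.006 m and z of white_mid in the frame of magazine between 0.069 and 0.081 m and angle between the z axis of white_mid and the z axis of magazine, either way round below 0.15 rad), for 0.2 s.
3. the strap plate hangs on the pin by its slot, let go (x of strap_slot in the frame of pin_mid between -0.02 and 0.02 m and y of strap_slot in the frame of pin_mid between -0.012 and 0.012 m and z of strap_slot in the frame of pin_mid between -0.005 and 0.005 m and angle between strap_slot's own z axis and vertical below 0.25 rad and contact force between the fingers and strap below 0.1 N), for 0.2 s.
At the end, for the whole second after the job is handed in: In the tube, within 6 mm and 0.15 rad of its axis: grey's centre 20-30 mm and white's 69-81 mm from the floor. Strap let go on the pin: slot point within 12 mm of the pin along the slot, 5 mm in height, 20 mm along the pin; upright within 0.25 rad. All at rest (all of step 2 and all of step 3 and linear speed of each of strap, grey, white below 0.02 m/s); the robot touches nothing.
It fails at once if the orange spacer is moved by more than 20 mm (distance of orange_mid from where it was at the start of the episode above 0.02 m).
It fails at once if the screwdriver or the jar is moved by more than 30 mm (distance of any of driver, jar from where it was at the start of the episode above 0.03 m).
It also fails if it takes over 62 s, if anything falls off the work surface, if the arm or the gripper's body presses on something with over 40 N, if the wrist force passes 120 N, or if a joint passes its speed limit or range.

## Working session

There is one attempt and no reset: what is moved stays moved. The work goes in short steps, Python scripts to look and compute and a tool call to move; the robot and the scene stay as the last step left them, time stands still between calls to the robot, and variables do not carry over. Pictures are saved under pics/ and viewed, about 8 in all and at most 12, crops included, and the job is handed in when it is done.

Besides the shell and the picture viewer there is one more tool, called after "Request:" as name(argument=value, ...) on one line, values as JSON. play_rows: Moves the arm, as the interface text tells. Its arguments: {"type":"object","properties":{"motion":{"type":"string"}},"required":["motion"]}

```bash
mkdir -p pics; ls; cat > h.py <<'E'
import numpy as np, cv2
from station import robot, camera, camera_model
from scipy.spatial.transform import Rotation as R
def rot(s): q=s['ee_rot']; return R.from_quat([q[1],q[2],q[3],q[0]])
def snap(name,fn):
    s=robot.sense(); im,d=camera(name); np.savez('pics/'+fn+'.npz',im=im,d=d,p=s['ee_pos'],q=s['ee_rot'])
    cv2.imwrite('pics/'+fn+'.png',cv2.cvtColor(im,cv2.COLOR_RGB2BGR)); return im,d,s
def c2w(name,s=None):
    m=camera_model(name)
    if name!='wrist': return m,np.linalg.inv(np.array(m['extrinsics']))
    T=np.eye(4);T[:3,:3]=rot(s).as_matrix();T[:3,3]=s['ee_pos']; return m,T@np.array(m['T_tool_cam'])
def ray(m,T,u,v):
    d=T[:3,:3]@np.array([(u-m['cx'])/m['fx'],(v-m['cy'])/m['fy'],1]); return T[:3,3],d
def onz(m,T,u,v,z):
    o,d=ray(m,T,u,v); return o+d*(z-o[2])/d[2]
def cloud(m,T,d):
    v,u=np.mgrid[:d.shape[0],:d.shape[1]]
    P=np.stack([(u-m['cx'])/m['fx']*d,(v-m['cy'])/m['fy']*d,d],-1)
    W=P@T[:3,:3].T+T[:3,3]; W[d==0]=np.nan; return W
E
python3 - <<'E'
from h import *
for n in('top','scene'):
    im,d,s=snap(n,n+'0'); m,T=c2w(n); print(n,{k:m[k] for k in('fx','cx','cy')},T.round(3).tolist())
a=cv2.imread('pics/top0.png');b=cv2.imread('pics/scene0.png')
print(s); 
print(camera_model('wrist'))
E
```

```text
pics
top {'fx': 461.8202536524371, 'cx': 257.3014809122944, 'cy': 189.64894407515686} [[0.075, -0.976, 0.206, 0.251], [-0.997, -0.075, 0.01, 0.005], [0.005, -0.206, -0.978, 1.377], [0.0, 0.0, 0.0, 1.0]]
scene {'fx': 400.7448568250429, 'cx': 258.77686398702537, 'cy': 186.55506585593466} [[-0.593, 0.603, -0.533, 1.012], [0.805, 0.443, -0.394, 0.403], [-0.001, -0.663, -0.749, 0.81], [0.0, 0.0, 0.0, 1.0]]
{'clock': 0.05, 'qpos': array([ 1.09500314e+00,  3.42722734e-01,  1.52497076e+00, -3.90192543e-05,
        1.27539320e+00, -1.45987356e-01]), 'dq': array([ 9.34766984e-05, -1.13352107e-03, -3.06060320e-03,  2.90786863e-04,
        1.21006324e-04,  8.57393966e-04]), 'joint_efforts': array([ 1.07508920e-03, -4.32420945e+01, -2.44996083e+01,  7.19534978e-02,
        5.23547712e-02, -5.83331075e-05]), 'ee_pos': array([0.16984257, 0.49638687, 0.24306108]), 'ee_rot': array([ 0.5748291 , -0.41139511,  0.57575676,  0.41088895]), 'force': array([ 0.46548306, -0.67897483,  0.95664405]), 'ft_torque': array([-0.03490471,  0.02812823, -0.04158446]), 'gripper_width': 0.09195837737716156}
{'fx': 270.42763825164616, 'fy': 270.42763825164616, 'cx': 253.09503357806676, 'cy': 188.58037780075205, 'T_tool_cam': array([[-3.49469718e-04, -3.04646794e-01,  9.52465332e-01,
        -1.41072074e-01],
       [ 1.10170183e-03, -9.52464930e-01, -3.04646261e-01,
         8.32910594e-02],
       [ 9.99999332e-01,  9.42868154e-04,  6.68487580e-04,
        -3.93704758e-04],
       [ 0.00000000e+00,  0.00000000e+00,  0.00000000e+00,
         1.00000000e+00]])}
```

View pics/top0.png

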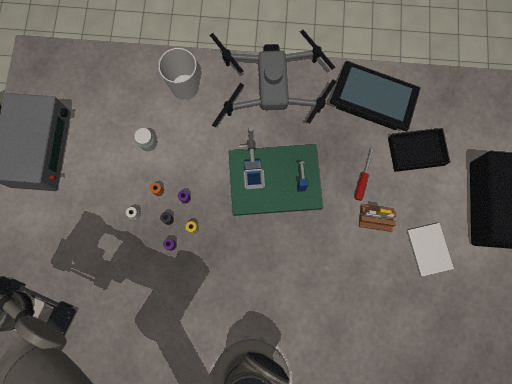

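View pics/scene0.png

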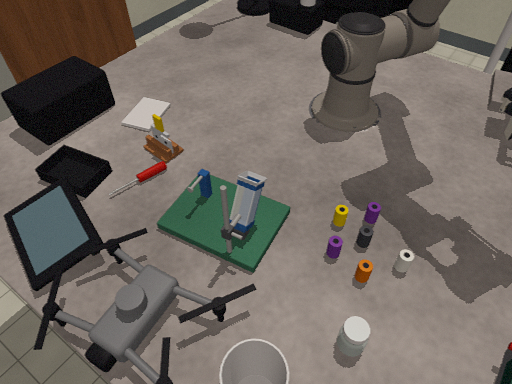

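Top view: the spacers are orange (156,188), purple (184,196) and (169,244), dark grey (167,217), white (131,212) and yellow (191,227). The stand is at (276,179), the strap in its rack at (378,217), the driver at (363,180) and the jar at (145,138). The grey cylinder at (167,217) and the white one at (131,212) are the only ones of their colours and size; the white-topped jar is bigger. I'll measure these and confirm in a crop.

```bash
cat > meas.py <<'E'
from h import *
Z=np.load('pics/top0.npz'); im=Z['im'];d=Z['d']; m,T=c2w('top'); W=cloud(m,T,d)
hsv=cv2.cvtColor(im,cv2.COLOR_RGB2HSV)
def near(u,v,r=14): 
    return slice(v-r,v+r+1),slice(u-r,u+r+1)
for n,u,v in [('orange',156,188),('grey',167,217),('white',131,212),('purp',184,196),('yel',191,227),('purp2',169,244),('jar',145,138)]:
    s=near(u,v); w=W[s].reshape(-1,3); z=w[:,2]; zt=.05 if n!='jar' else .075
    k=np.abs(z-zt)<.006; q=w[k]; print(n,'top n',k.sum(),((np.nanmax(q[:,:2],0)+np.nanmin(q[:,:2],0))/2).round(4),q.mean(0).round(4),np.ptp(q,axis=0).round(4))
# green plate
g=(hsv[...,0]>55)&(hsv[...,0]<90)&(hsv[...,1]>80); g=g.astype(np.uint8)
n,l,st,c=cv2.connectedComponentsWithStats(g); i=1+np.argmax(st[1:,4]); pts=np.argwhere(l==i)[:,::-1].astype(np.float32)
P=np.array([onz(m,T,u,v,.024)[:2] for u,v in cv2.convexHull(pts)[:,0]],np.float32)
r=cv2.minAreaRect(P); print('kit',r); 
# strap/rack
s=near(378,217,24); w=W[s].reshape(-1,3); col=hsv[s].reshape(-1,3)
for lo,hi in((.028,.045),(.055,.09),(.095,.105),(.11,.15)):
    k=(w[:,2]>lo)&(w[:,2]<hi); 
    if k.sum()>3: print(lo,k.sum(),w[k].mean(0).round(4),cv2.minAreaRect(w[k][:,:2].astype(np.float32)))
br=np.array([onz(m,T,378,217,.03)]);print(br)
y=(col[:,0]>20)&(col[:,0]<35)&(col[:,1]>150); print('yel',y.sum(),w[y].round(3).tolist()[:40])
a=cv2.imread('pics/top0.png'); A=cv2.resize(a[165:260,110:215],None,fx=4,fy=4,interpolation=cv2.INTER_CUBIC)
B=cv2.resize(a[195:240,350:405],None,fx=7,fy=7,interpolation=cv2.INTER_CUBIC)
b=cv2.imread('pics/scene0.png'); C=cv2.resize(b[160:260,150:280],None,fx=3,fy=2.2)
D=np.zeros((600,800,3),np.uint8); D[:380,:420]=A[:380,:420]; D[:315,420:800]=B[:315,:380]; D[380:600,:390]=C[:220,:390]
E=cv2.resize(b[105:165,130:195],None,fx=4,fy=4,interpolation=cv2.INTER_CUBIC); D[330:570,450:710]=E
cv2.imwrite('pics/crop.png',D)
E
python3 meas.py
```

```text
orange top n 85 [0.5139 0.3178] [0.5145 0.3172 0.0508] [0.0295 0.03   0.0111]
grey top n 93 [0.4301 0.2782] [0.4295 0.278  0.0507] [0.0298 0.0323 0.0103]
white top n 92 [0.4371 0.3789] [0.4373 0.3783 0.0509] [0.0297 0.0311 0.0108]
purp top n 89 [0.4982 0.2341] [0.4979 0.2344 0.0513] [0.0311 0.0306 0.0118]
yel top n 93 [0.4091 0.2016] [0.4092 0.2012 0.051 ] [0.0295 0.0298 0.0115]
purp2 top n 99 [0.3547 0.2618] [0.3543 0.2613 0.0505] [0.0316 0.0296 0.0108]
jar top n 213 [0.6625 0.3674] [0.6624 0.3672 0.0757] [0.0492 0.0473 0.0112]
kit ((0.5731297135353088, -0.0307171493768692), (0.19960010051727295, 0.26641905307769775), 8.5970458984375)
0.028 283 [ 0.4792 -0.3363  0.037 ] ((0.504144012928009, -0.33665409684181213), (0.11542002111673355, 0.08308236300945282), 86.1491928100586)
0.055 87 [ 0.4815 -0.3343  0.0748] ((0.4828589856624603, -0.3390023112297058), (0.07124122232198715, 0.009668569080531597), 85.35449981689453)
0.095 12 [ 0.4808 -0.3343  0.1003] ((0.4799322485923767, -0.3361591696739197), (0.029165010899305344, 0.0063775088638067245), 70.77165985107422)
0.11 51 [ 0.4825 -0.3374  
[... 416 characters left out ...]
31, 0.125], [0.485, -0.334, 0.123], [0.484, -0.336, 0.129], [0.485, -0.339, 0.126], [0.485, -0.342, 0.125], [0.486, -0.345, 0.124], [0.485, -0.346, 0.131], [0.486, -0.351, 0.123], [0.487, -0.324, 0.09], [0.485, -0.323, 0.102], [0.483, -0.324, 0.111], [0.481, -0.324, 0.123], [0.481, -0.325, 0.129], [0.482, -0.329, 0.124], [0.481, -0.331, 0.128], [0.482, -0.334, 0.124], [0.482, -0.336, 0.126], [0.482, -0.339, 0.128], [0.483, -0.342, 0.125], [0.483, -0.345, 0.124], [0.482, -0.346, 0.13], [0.484, -0.352, 0.121], [0.483, -0.353, 0.127], [0.483, -0.323, 0.093], [0.482, -0.324, 0.102], [0.481, -0.324, 0.11], [0.48, -0.325, 0.116], [0.48, -0.328, 0.118], [0.479, -0.329, 0.123], [0.48, -0.333, 0.12]]
```

View pics/crop.png

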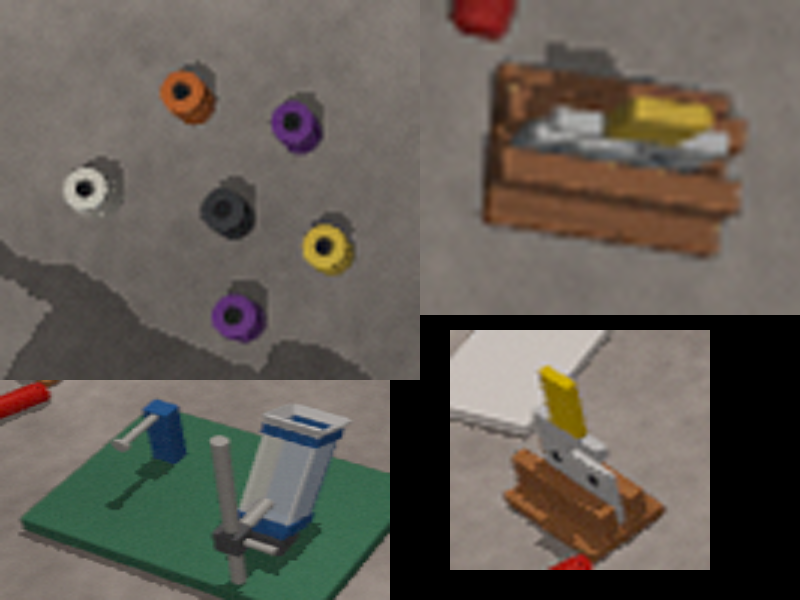

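The crop confirms the dark grey spacer (top-view pixel 167,217) and the white one (131,212). The strap stands in the rack with its slot seemingly opening towards world +y, and the pin's head points away from the robot. Next I check the tube and pin and plan the first grasp.

```bash
cat > m2.py <<'E'
from h import *
s=robot.sense(); print('toolR',rot(s).as_matrix().round(3).tolist())
yaw=np.radians(8.6); K=R.from_euler('z',yaw).as_matrix(); k0=np.array([.5731,-.0307,0])
for n in('top','scene'):
    Z=np.load(f'pics/{n}0.npz'); m,T=c2w(n); W=cloud(m,T,Z['d']); k=(W-k0)@K; hsv=cv2.cvtColor(Z['im'],cv2.COLOR_RGB2HSV)
    blue=(hsv[...,0]>100)&(hsv[...,0]<125)&(hsv[...,1]>120)
    f=lambda msk:(msk.sum(),np.nanmedian(k[msk],0).round(4),np.nanpercentile(k[msk],3,axis=0).round(4),np.nanpercentile(k[msk],97,axis=0).round(4))
    inn=(np.abs(k[...,0])<.15)&(np.abs(k[...,1])<.14)
    print(n,'post',f(blue&inn&(k[...,1]<0)&(k[...,2]>.03)),'top',f(blue&inn&(k[...,1]<0)&(k[...,2]>.1)))
    q=inn&(k[...,1]<0)&(k[...,2]>.085)&(k[...,2]<.12)&~blue; print('pin',f(q)); 
    if q.sum()>5:
        p=k[q]; print(cv2.fitLine(p[:,:2].astype(np.float32),cv2.DIST_HUBER,0,.01,.01).ravel())
    print('rod',f(inn&(k[...,2]>.2)))
    a=np.radians(30); Rm=np.array([[np.cos(a),0,-np.sin(a)],[0,1,0],[np.sin(a),0,np.cos(a)]])
    t=(k-[.03,.065,.062])@Rm; q=(np.abs(t[...,0])<.035)&(np.abs(t[...,1])<.035)&(t[...,2]>.105)&(t[...,2]<.13)
    p=t[q]; print('lip',q.sum(),np.percentile(p,2,axis=0).round(4),np.percentile(p,98,axis=0).round(4))
    print('green plane z',f(inn&(hsv[...,0]>55)&(hsv[...,0]<90)&(hsv[...,1]>80)))
E
python3 m2.py
```

```text
toolR [[-0.001, -0.946, 0.324], [-0.001, 0.324, 0.946], [-1.0, 0.0, -0.001]]
top post (np.int64(105), array([-0.0393, -0.0736,  0.1033]), array([-0.0437, -0.0853,  0.0386]), array([-0.0247, -0.0639,  0.1111])) top (np.int64(59), array([-0.0337, -0.0747,  0.107 ]), array([-0.0434, -0.0856,  0.101 ]), array([-0.0245, -0.064 ,  0.1116]))
pin (np.int64(58), array([ 0.0054, -0.0756,  0.1056]), array([-0.0272, -0.0836,  0.097 ]), array([ 0.0249, -0.0702,  0.1107]))
[ 0.99700594  0.07732525  0.00295504 -0.07595633]
rod (np.int64(40), array([0.0831, 0.0639, 0.2326]), array([0.0806, 0.0586, 0.2015]), array([0.0909, 0.069 , 0.2491]))
lip 206 [-0.0233 -0.027   0.1077] [0.0287 0.0249 0.1245]
green plane z (np.int64(4824), array([-0.0102, -0.0095,  0.0255]), array([-0.0951, -0.1261,  0.0199]), array([0.0934, 0.126 , 0.0307]))
scene post (np.int64(247), array([-0.0254, -0.0651,  0.0732]), array([-0.0405, -0.0799,  0.0325]), array([-0.022 , -0.0596,  0.105 ])) top (np.int64(58), array([-0.0319, -0.0701,  0.1038]), array([-0.0416, -0.0801,  0.1004]), array([-0.0228, -0.0606,  0.106 ]))
pin (np.int64(93), array([ 0.0056, -0.0708,  0.101 ]), array([-0.0331, -0.0828,  0.0923]), array([ 0.028 , -0.0652,  0.1054]))
[ 0.99906313  0.04327582  0.0043697  -0.07108099]
rod (np.int64(112), array([0.091 , 0.0702, 0.2269]), array([0.0834, 0.0636, 0.2008]), array([0.0938, 0.0737, 0.243 ]))
lip 285 [-0.0236 -0.0225  0.1054] [0.0279 0.0282 0.1174]
green plane z (np.int64(5465), array([0.0368, 0.0011, 0.0217]), array([-0.0869, -0.1203,  0.0084]), array([0.102 , 0.1365, 0.0245]))
```

```bash
cat > plan.py <<'E'
import sys
from h import *
def target_R(ax,jaw):
    x=np.array(ax,float);x/=np.linalg.norm(x);z=np.array(jaw,float);z-=x*(x@z);z/=np.linalg.norm(z)
    return R.from_matrix(np.stack([x,np.cross(z,x),z],1))
def plan(p,Rt,w,vmax=40,tmax=9,extra=0,s=None,start=None):
    s=s or robot.sense(); R0=rot(s) if start is None else start[1]; p0=np.array(s['ee_pos']) if start is None else start[0]
    tv=(R0.inv()*Rt).as_rotvec(degrees=True); D=np.array(p)-p0
    n=max(1,int(np.ceil(max(np.linalg.norm(D)*1e3/vmax,np.linalg.norm(tv)/tmax))))
    out=[];Rc=R0;pc=p0.copy()
    for i in range(n):
        d=Rc.inv().apply(p0+D*(i+1)/n-pc)*1e3; d=np.round(d*2)/2; t=np.round(tv/n,1)
        out.append(' '.join(f'{v:g}' for v in [*(d+0),*(t+0),w])); pc=pc+Rc.apply(d)/1e3; Rc=Rc*R.from_rotvec(t,degrees=True)
    for i in range(0,n,5): print('; '.join(out[i:i+5]))
    return pc,Rc
def kitR(y): c,s_=np.cos(np.radians(y)),np.sin(np.radians(y)); return np.array([c,s_,0]),np.array([-s_,c,0])
E
python3 - <<'E'
from plan import *
kx,ky=kitR(8.6)
plan([.4298,.278,.15],target_R([0,0,-1],ky),60)
E
```

```text
10.5 -35 -13.5 -3.1 0 0 60; 10 -34.5 -15.5 -3.1 0 0 60; 10.5 -33.5 -17.5 -3.1 0 0 60; 10.5 -32.5 -19 -3.1 0 0 60; 10.5 -31.5 -21 -3.1 0 0 60
10 -30.5 -22.5 -3.1 0 0 60; 10.5 -29 -24 -3.1 0 0 60; 10.5 -27.5 -25.5 -3.1 0 0 60; 10 -26.5 -27 -3.1 0 0 60
```

Request:
play_rows(motion="10.5 -35 -13.5 -3 0 0 60; 10 -34.5 -15.5 -3 0 0 60; 10.5 -33.5 -17.5 -3 0 0 60; 10.5 -32.5 -19 -3 0 0 60; 10.5 -31.5 -21 -3 0 0 60")

```text
clock: 0.72
ee_pos: [0.3146, 0.3738, 0.1912]
ee_rot: [0.516, -0.483, 0.516, 0.483]
force: [-0.1, 0.4, 0.7]
gripper_width: 0.0601
```

Request:
play_rows(motion="10 -30.5 -22.5 -3 0 0 60; 10.5 -29 -24 -3 0 0 60; 10.5 -27.5 -25.5 -3 0 0 60; 10 -26.5 -27 -3 0 0 60; 0 0 0 0 0 0 60")

```text
clock: 1.35
ee_pos: [0.4297, 0.2751, 0.1497]
ee_rot: [0.464, -0.533, 0.465, 0.534]
force: [-1.1, 0.8, -1.0]
gripper_width: 0.0601
```

```bash
python3 - <<'E'
from plan import *
im,d,s=snap('wrist','w1'); m,T=c2w('wrist',s); W=cloud(m,T,d)
print(s['ee_pos'],rot(s).as_matrix().round(3).tolist(),s['qpos'].round(2))
hsv=cv2.cvtColor(im,cv2.COLOR_RGB2HSV)
for p in([.4298,.278],[.437,.3786],[.498,.2342],[.409,.2014]):
    k=(np.hypot(W[...,0]-p[0],W[...,1]-p[1])<.025)&(abs(W[...,2]-.05)<.005)
    q=W[k]
    if len(q)>20:
        c,r=cv2.minEnclosingCircle(q[:,:2].astype(np.float32)); print(p,len(q),c,r,q.mean(0).round(4))
E
```

```text
[0.42973464 0.27511684 0.1496558 ] [[-0.001, -0.99, -0.138], [-0.001, -0.138, 0.99], [-1.0, 0.002, -0.001]] [ 0.42  0.41  1.7  -0.    1.03 -1.29]
[0.4298, 0.278] 843 (0.4293351173400879, 0.28173261880874634) 0.01603461615741253 [0.4284 0.2814 0.05  ]
[0.437, 0.3786] 828 (0.43653303384780884, 0.38242286443710327) 0.01595679484307766 [0.4358 0.3815 0.0499]
[0.498, 0.2342] 368 (0.4955199360847473, 0.24126094579696655) 0.014238560572266579 [0.4946 0.2446 0.0499]
[0.409, 0.2014] 949 (0.40854236483573914, 0.20544400811195374) 0.016039466485381126 [0.4077 0.2059 0.05  ]
```

View pics/w1.png

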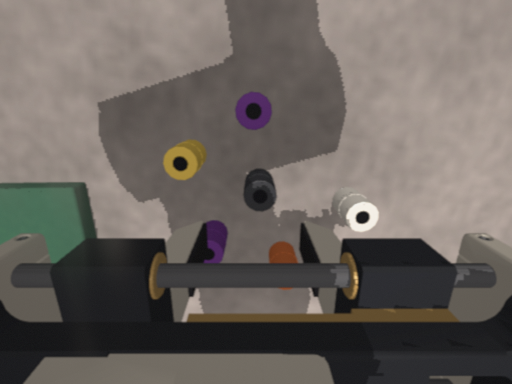

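Wrist picture: grey at (260,190) lies between the fingers' planes, white at (357,213), both clear of neighbours. The wrist camera puts grey at (0.429, 0.2815), 3.5 mm further in y than the top view did.

Request:
play_rows(motion="27 0 3 0 0 0 60; 27 0 3 0 0 0 60; 27 0 0.5 0 0 0 60; 25.5 0 0 0 0 0 60; 0 0 0 0 0 0 30")

```text
clock: 2.02
ee_pos: [0.4258, 0.2835, 0.0431]
ee_rot: [0.462, -0.534, 0.464, 0.535]
force: [0.2, -0.3, 0.4]
gripper_width: 0.054
```

Request:
play_rows(motion="0 0 0 0 0 0 28; 0 0 0 0 0 0 28; 0 0 0 0 0 0 28")

```text
clock: 2.4
ee_pos: [0.4283, 0.2837, 0.0453]
ee_rot: [-0.464, 0.534, -0.463, -0.534]
force: [-1.3, 0.4, 4.4]
gripper_width: 0.0315
```

```bash
python3 - <<'E'
from plan import *
s=robot.sense(); print(s['ee_pos'],s['gripper_width'],s['force'])
kx,ky=kitR(8.6); k0=np.array([.5731,-.0277,0]); Kp=lambda x,y,z:k0+kx*x+ky*y+np.array([0,0,z])
tz=np.array([-.5*kx[0],-.5*kx[1],.866]); 
F=Kp(.03,.065,.062); Rt=target_R(-tz,ky)
TCPz=.122+.017+.0  # fingertips at 122
print('mouth',F+tz*.12)
a=plan(np.array(s['ee_pos'])+[0,0,.16],rot(s),28)
print('pre'); b=plan(F+tz*.21,Rt,28,start=a)
print(b[0],F+tz*.21)
E
```

```text
[0.42830012 0.28366177 0.04534493] 0.031541900284735434 [-1.33213184  0.37309302  4.40506423]
mouth [0.53371751 0.0320831  0.16592   ]
-40 0 0 0 0 0 28; -40 0 0 0 0 0 28; -40 0 0 0 0 0 28; -40 -0.5 0 0 0 0 28
pre
-5.5 -3.5 -37.5 -0.1 0 -4.3 28; -5.5 -3.5 -38 -0.1 0 -4.3 28; -4.5 -4 -37.5 -0.1 0 -4.3 28; -5 -4.5 -38 -0.1 0 -4.3 28; -4 -4.5 -37.5 -0.1 0 -4.3 28
-4 -5 -38 -0.1 0 -4.3 28; -3.5 -5 -38 -0.1 0 -4.3 28
[0.48920301 0.02515207 0.24360729] [0.48922347 0.02535401 0.24386   ]
```

Request:
play_rows(motion="-40 0 0 0 0 0 28; -40 0 0 0 0 0 28; -40 0 0 0 0 0 28; -40 0 0 0 0 0 28; -5.5 -3.5 -37.5 0 0 -4.3 28")

```text
clock: 3.02
ee_pos: [0.4385, 0.248, 0.213]
ee_rot: [-0.485, 0.553, -0.44, -0.515]
force: [0.7, -1.1, -0.8]
gripper_width: 0.0312
```

Request:
play_rows(motion="-5.5 -3.5 -38 0 0 -4.3 28; -4.5 -4 -37.5 0 0 -4.3 28; -5 -4.5 -38 0 0 -4.3 28; -4 -4.5 -37.5 0 0 -4.3 28; -4 -5 -38 0 0 -4.3 28")

```text
clock: 3.65
ee_pos: [0.4788, 0.0606, 0.2378]
ee_rot: [-0.571, 0.625, -0.332, -0.416]
force: [0.2, 0.2, -0.0]
gripper_width: 0.0311
```

Request:
play_rows(motion="-3.5 -5 -38 0 0 -4.3 28; 0 0 0 0 0 0 28; 0 0 0 0 0 0 28")

```text
clock: 4.03
ee_pos: [0.487, 0.0246, 0.2426]
ee_rot: [-0.586, 0.636, -0.309, -0.395]
force: [0.8, -0.4, -0.9]
gripper_width: 0.0315
```

```bash
cat > lip.py <<'E'
from plan import *
import sys
im,d,s=snap('wrist',sys.argv[1]); m,T=c2w('wrist',s); W=cloud(m,T,d)
print(s['ee_pos'],rot(s).as_matrix().round(3).tolist(),s['qpos'].round(2),s['gripper_width'])
kx,ky=kitR(8.6); k0=np.array([.5731,-.0277,0]); K=np.stack([kx,ky,[0,0,1]],1)
a=np.radians(30); Rm=np.array([[np.cos(a),0,-np.sin(a)],[0,1,0],[np.sin(a),0,np.cos(a)]])
t=((W-k0)@K-[.03,.065,.062])@Rm
tc=((np.array(s['ee_pos'])-k0)@K-[.03,.065,.062])@Rm; print('TCP in mag',tc.round(4))
q=(np.abs(t[...,0])<.04)&(np.abs(t[...,1])<.04)&(t[...,2]>.09)&(t[...,2]<.135)
print('zhist',np.histogram(t[q][:,2],bins=9,range=(.09,.135)))
q&=(t[...,2]>.105)&(t[...,2]<.13); p=t[q]; print('lip',q.sum(),np.percentile(p,1,axis=0).round(4),np.percentile(p,99,axis=0).round(4))
vis=cv2.cvtColor(im,cv2.COLOR_RGB2BGR); cs,_=cv2.findContours(q.astype(np.uint8),0,2); cv2.drawContours(vis,cs,-1,(0,0,255),1); cv2.imwrite('pics/'+sys.argv[1]+'v.png',vis)
E
python3 lip.py w2
```

```text
[0.48697702 0.0246405  0.24256768] [[0.496, -0.857, -0.14], [0.071, -0.121, 0.99], [-0.865, -0.501, 0.001]] [-0.22  0.04  2.04  0.32  0.59 -2.16] 0.031528840542851946
TCP in mag [-0.0027 -0.0004  0.21  ]
zhist (array([ 66,  82,  21,  46, 317, 752,  57,   0,   0]), array([0.09 , 0.095, 0.1  , 0.105, 0.11 , 0.115, 0.12 , 0.125, 0.13 ,
       0.135]))
lip 1172 [-0.025  -0.027   0.1083] [0.024  0.0262 0.1206]
```

View pics/w2v.png

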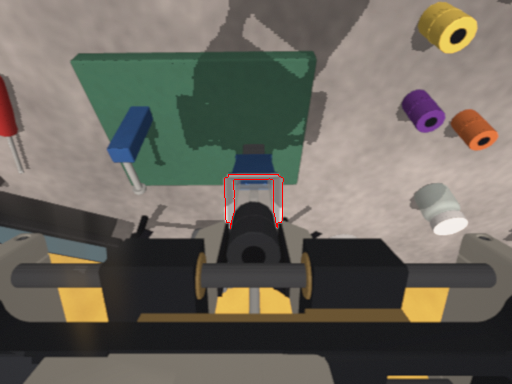

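Wrist view: the lip (outlined in red, around 255,200) lies straight under the spacer, centred within 0.5 mm in y. It needs about 3.5 mm more towards the upper face, then the insertion.

Request:
play_rows(motion="12 -3.5 0 0 0 0 28; 14 0 0 0 0 0 28; 14 0 0 0 0 0 28; 0 0 0 0 0 0 28")

```text
clock: 4.58
ee_pos: [0.5098, 0.0283, 0.2077]
ee_rot: [-0.586, 0.635, -0.309, -0.397]
force: [0.3, 0.9, -1.4]
gripper_width: 0.0309
```

Request:
play_rows(motion="10 0 0 0 0 0 28; 9 0 0 0 0 0 28; 8 0 0 0 0 0 28; 0 0 0 0 0 0 28; 0 0 0 0 0 0 28")

```text
clock: 5.2
ee_pos: [0.5235, 0.0297, 0.1863]
ee_rot: [-0.586, 0.636, -0.309, -0.395]
force: [-0.2, -0.1, 0.2]
gripper_width: 0.0313
```

```bash
python3 lip.py w3
```

```text
[0.52353928 0.02966949 0.18629784] [[0.497, -0.856, -0.141], [0.071, -0.122, 0.99], [-0.865, -0.502, 0.0]] [-0.18  0.2   2.05  0.4   0.43 -2.22] 0.03127994922566874
TCP in mag [ 0.0012 -0.0009  0.1429]
zhist (array([151, 172, 212, 154, 379, 897, 178, 245, 290]), array([0.09 , 0.095, 0.1  , 0.105, 0.11 , 0.115, 0.12 , 0.125, 0.13 ,
       0.135]))
lip 1853 [-0.0255 -0.0269  0.1057] [-0.002   0.0257  0.1295]
```

In the bore with no contact force. Releasing.

Request:
play_rows(motion="0 0 0 0 0 0 45; 0 0 0 0 0 0 60; 0 0 0 0 0 0 60; 0 0 0 0 0 0 60; -20 0 0 0 0 0 60")

```text
clock: 5.88
ee_pos: [0.5131, 0.0284, 0.2026]
ee_rot: [-0.586, 0.635, -0.309, -0.396]
force: [-1.0, -0.5, -0.5]
gripper_width: 0.0598
```

Request:
play_rows(motion="-30 0 0 0 0 0 60; -30 0 0 0 0 0 60; 0 0 0 0 0 0 60")

```text
clock: 6.25
ee_pos: [0.4842, 0.0238, 0.2574]
ee_rot: [-0.587, 0.637, -0.308, -0.394]
force: [1.3, -0.2, 0.1]
gripper_width: 0.0603
```

```bash
cat > chk.py <<'E'
from plan import *
import sys
k=sys.argv[1]
im,d,s=snap('scene','s'+k); im2,d2,s=snap('wrist','w'+k)
b=cv2.imread(f'pics/s{k}.png'); C=cv2.resize(b[155:275,150:300],None,fx=4,fy=4,interpolation=cv2.INTER_CUBIC)
cv2.imwrite(f'pics/c{k}.png',C)
m,T=c2w('wrist',s); W=cloud(m,T,d2)
kx,ky=kitR(8.6); k0=np.array([.5731,-.0277,0]); K=np.stack([kx,ky,[0,0,1]],1)
a=np.radians(30); Rm=np.array([[np.cos(a),0,-np.sin(a)],[0,1,0],[np.sin(a),0,np.cos(a)]])
t=((W-k0)@K-[.03,.065,.062])@Rm
q=np.hypot(t[...,0],t[...,1])<.012
print('inside bore z hist',np.histogram(t[q][:,2],bins=14,range=(-.02,.12)), 'px',np.argwhere(q).mean(0))
c=im2[q].mean(0); print('colour',c)
c=np.argwhere(q).mean(0) if q.any() else None
E
python3 chk.py 4
```

```text
inside bore z hist (array([  0,   0,   0,   0,   0,   0, 138,  40,   0,   0,   0,   0,   0,
         0]), array([-2.00000000e-02, -1.00000000e-02, -3.46944695e-18,  1.00000000e-02,
        2.00000000e-02,  3.00000000e-02,  4.00000000e-02,  5.00000000e-02,
        6.00000000e-02,  7.00000000e-02,  8.00000000e-02,  9.00000000e-02,
        1.00000000e-01,  1.10000000e-01,  1.20000000e-01])) px [176.26966292 254.30337079]
colour [84.37078652 82.45505618 83.60674157]
```

View pics/c4.png

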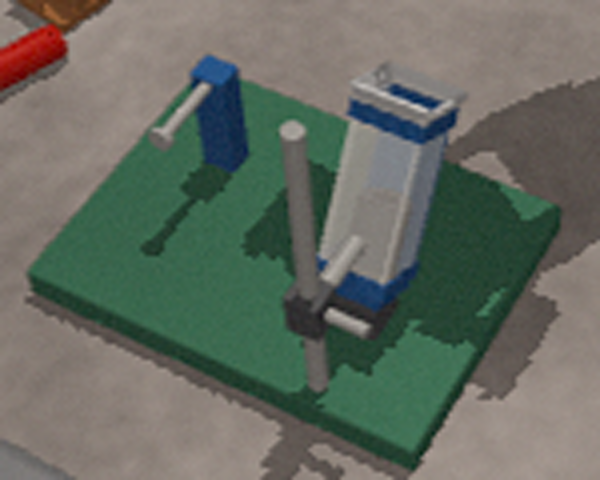

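The scene crop shows the grey body at the tube's bottom (380,215 in the crop), and the wrist depth shows its top 50 mm from the floor, so it is seated. Next the white one.

```bash
python3 - <<'E'
from plan import *
kx,ky=kitR(8.6)
a=plan([.436,.3835,.15],target_R([0,0,-1],ky),60,vmax=45); print(a[0])
E
```

```text
10.5 5.5 40.5 -0.1 0 3.3 60; 10.5 5 40 -0.1 0 3.3 60; 10.5 4 40.5 -0.1 0 3.3 60; 11.5 3.5 40 -0.1 0 3.3 60; 11 3 40.5 -0.1 0 3.3 60
11.5 2 40.5 -0.1 0 3.3 60; 11.5 1.5 40 -0.1 0 3.3 60; 11.5 0.5 40.5 -0.1 0 3.3 60; 11.5 -0.5 40.5 -0.1 0 3.3 60
[0.4361909  0.3837069  0.15003392]
```

Request:
play_rows(motion="10.5 5.5 40.5 0 0 3.3 60; 10.5 5 40 0 0 3.3 60; 10.5 4 40.5 0 0 3.3 60; 11.5 3.5 40 0 0 3.3 60; 11 3 40.5 0 0 3.3 60")

```text
clock: 6.98
ee_pos: [0.4571, 0.2255, 0.1953]
ee_rot: [-0.522, 0.585, -0.398, -0.477]
force: [0.7, 0.2, 0.0]
gripper_width: 0.0601
```

Request:
play_rows(motion="11.5 2 40.5 0 0 3.3 60; 11.5 1.5 40 0 0 3.3 60; 11.5 0.5 40.5 0 0 3.3 60; 11.5 -0.5 40.5 0 0 3.3 60; 0 0 0 0 0 0 60")

```text
clock: 7.6
ee_pos: [0.4374, 0.3862, 0.1477]
ee_rot: [-0.463, 0.536, -0.462, -0.534]
force: [-0.1, 0.1, 0.6]
gripper_width: 0.0601
```

```bash
python3 - <<'E'
from plan import *
im,d,s=snap('wrist','w5'); m,T=c2w('wrist',s); W=cloud(m,T,d)
print(s['ee_pos'],rot(s).as_matrix().round(3).tolist())
for p in([.4365,.3824],):
    k=(np.hypot(W[...,0]-p[0],W[...,1]-p[1])<.025)&(abs(W[...,2]-.05)<.005); q=W[k]
    c,r=cv2.minEnclosingCircle(q[:,:2].astype(np.float32)); print(len(q),c,r,q.mean(0).round(4))
    D=np.array([c[0],c[1],.043])-s['ee_pos']; print(rot(s).inv().apply(D)*1e3)
E
```

```text
[0.43744795 0.38619694 0.14765399] [[0.003, -0.99, -0.144], [-0.001, -0.144, 0.99], [-1.0, -0.003, -0.001]]
864 (0.43689456582069397, 0.38278910517692566) 0.015980903059244156 [0.4359 0.3826 0.05  ]
[104.65471098   1.31580156  -3.16811941]
```

Request:
play_rows(motion="27 1 -2 0 0 0 60; 27 0 0 0 0 0 60; 27 0 0 0 0 0 60; 23.5 0 0 0 0 0 60; 0 0 0 0 0 0 30")

```text
clock: 8.28
ee_pos: [0.4373, 0.3805, 0.045]
ee_rot: [-0.464, 0.535, -0.463, -0.533]
force: [-0.3, -0.4, 1.7]
gripper_width: 0.0539
```

Request:
play_rows(motion="0 0 0 0 0 0 28; 0 0 0 0 0 0 28; 0 0 0 0 0 0 28; 0 0 0 0 0 0 28")

```text
clock: 8.78
ee_pos: [0.439, 0.3825, 0.0478]
ee_rot: [-0.466, 0.536, -0.461, -0.532]
force: [0.1, -0.6, 6.4]
gripper_width: 0.0312
```

```bash
python3 - <<'E'
from plan import *
s=robot.sense(); print(s['ee_pos'],s['gripper_width'],s['force'])
kx,ky=kitR(8.6); k0=np.array([.5731,-.0277,0]); Kp=lambda x,y,z:k0+kx*x+ky*y+np.array([0,0,z])
tz=np.array([-.5*kx[0],-.5*kx[1],.866]); F=Kp(.03,.065,.062)+Kp(.866*.0012,-.0005,.0006)-k0
Rt=target_R(-tz,ky)
a=plan(np.array(s['ee_pos'])+[0,0,.12],rot(s),28)
print('pre'); b=plan(F+tz*.2,Rt,28,start=a,vmax=45)
E
```

```text
[0.43899315 0.38254078 0.04782407] 0.03117476234022031 [ 0.1454814  -0.61792898  6.40811757]
-40 -0.5 0 0 0 0 28; -40 0 0 0 0 0 28; -40 -0.5 0 0 0 0 28
pre
-7.5 -0.5 -40 -0.1 0 -3.3 28; -7.5 -1 -40 -0.1 0 -3.3 28; -7.5 -1.5 -40.5 -0.1 0 -3.3 28; -7.5 -2 -40 -0.1 0 -3.3 28; -7 -2 -40 -0.1 0 -3.3 28
-7.5 -2.5 -40 -0.1 0 -3.3 28; -7 -2.5 -40.5 -0.1 0 -3.3 28; -6.5 -3.5 -40 -0.1 0 -3.3 28; -6.5 -3.5 -40 -0.1 0 -3.3 28
```

Request:
play_rows(motion="-40 0 0 0 0 0 28; -40 0 0 0 0 0 28; -40 0 0 0 0 0 28; -7.5 -0.5 -40 0 0 -3.3 28; -7.5 -1 -40 0 0 -3.3 28")

```text
clock: 9.4
ee_pos: [0.4498, 0.3024, 0.1823]
ee_rot: [-0.496, 0.562, -0.429, -0.504]
force: [-0.5, 0.0, 0.6]
gripper_width: 0.0313
```

Request:
play_rows(motion="-7.5 -1.5 -40.5 0 0 -3.3 28; -7.5 -2 -40 0 0 -3.3 28; -7 -2 -40 0 0 -3.3 28; -7.5 -2.5 -40 0 0 -3.3 28; -7 -2.5 -40.5 0 0 -3.3 28")

```text
clock: 10.02
ee_pos: [0.4795, 0.1032, 0.2201]
ee_rot: [-0.563, 0.618, -0.344, -0.428]
force: [0.7, 0.4, -0.5]
gripper_width: 0.0308
```

Request:
play_rows(motion="-6.5 -3.5 -40 0 0 -3.3 28; -6.5 -3.5 -40 0 0 -3.3 28; 0 0 0 0 0 0 28; 0 0 0 0 0 0 28")

```text
clock: 10.52
ee_pos: [0.4914, 0.0254, 0.2343]
ee_rot: [-0.586, 0.636, -0.309, -0.396]
force: [-0.1, 1.2, -0.6]
gripper_width: 0.0315
```

```bash
python3 lip.py w6; python3 - <<'E'
from plan import *
s=robot.sense();kx,ky=kitR(8.6); k0=np.array([.5731,-.0277,0]); K=np.stack([kx,ky,[0,0,1]],1)
tz=np.array([-.5*kx[0],-.5*kx[1],.866]);F=k0+K@np.array([.03,.065,.062])+K@np.array([.866*.0012,-.0005,.0006])
plan(F+tz*.2,target_R(-tz,ky),28)
E
```

```text
[0.49144202 0.02537977 0.23428358] [[0.496, -0.857, -0.14], [0.071, -0.121, 0.99], [-0.866, -0.501, 0.001]] [-0.21  0.06  2.04  0.33  0.56 -2.16] 0.03148483875699412
TCP in mag [-0.0029 -0.0003  0.2006]
zhist (array([ 85,  66,  38,  32, 300, 738,  51,   0,   0]), array([0.09 , 0.095, 0.1  , 0.105, 0.11 , 0.115, 0.12 , 0.125, 0.13 ,
       0.135]))
lip 1121 [-0.0251 -0.0269  0.1085] [0.0173 0.0261 0.1205]
0.5 -4 -0.5 -0.4 -0.2 0.1 28
```

Request:
play_rows(motion="10 -4 0 0 0 0 28; 12 0 0 0 0 0 28; 10 0 0 0 0 0 28; 9 0 0 0 0 0 28; 8 0 0 0 0 0 28")

```text
clock: 11.2
ee_pos: [0.5198, 0.0293, 0.1933]
ee_rot: [-0.586, 0.636, -0.309, -0.396]
force: [-0.3, 0.2, -1.1]
gripper_width: 0.0315
```

Request:
play_rows(motion="6 0 0 0 0 0 28; 0 0 0 0 0 0 28; 0 0 0 0 0 0 28")

```text
clock: 11.58
ee_pos: [0.5226, 0.0296, 0.1891]
ee_rot: [-0.586, 0.636, -0.309, -0.395]
force: [-0.6, 0.3, -0.1]
gripper_width: 0.0315
```

Request:
play_rows(motion="0 0 0 0 0 0 45; 0 0 0 0 0 0 60; 0 0 0 0 0 0 60; 0 0 0 0 0 0 60; -20 0 0 0 0 0 60")

```text
clock: 12.2
ee_pos: [0.5121, 0.0283, 0.2052]
ee_rot: [-0.586, 0.635, -0.309, -0.396]
force: [0.5, -0.8, 0.0]
gripper_width: 0.06
```

Request:
play_rows(motion="-40 0 0 0 0 0 60; -40 0 0 0 0 0 60; -30 0 0 0 0 0 60; 0 0 0 0 0 0 60")

```text
clock: 12.7
ee_pos: [0.4583, 0.0201, 0.3035]
ee_rot: [-0.587, 0.637, -0.308, -0.394]
force: [0.6, 0.4, -0.2]
gripper_width: 0.0597
```

```bash
python3 chk.py 7; python3 - <<'E'
from plan import *
# wrist-camera pin measurement, and plan to strap
Z=np.load('pics/w7.npz'); s={'ee_pos':Z['p'],'ee_rot':Z['q']}; m,T=c2w('wrist',s); W=cloud(m,T,Z['d'])
kx,ky=kitR(8.6); k0=np.array([.5731,-.0277,0]); K=np.stack([kx,ky,[0,0,1]],1); k=(W-k0)@K
hsv=cv2.cvtColor(Z['im'],cv2.COLOR_RGB2HSV); blue=(hsv[...,0]>100)&(hsv[...,0]<125)&(hsv[...,1]>120)
r=(abs(k[...,0])<.09)&(k[...,1]<-.04)&(k[...,1]>-.11)&(k[...,2]>.08)&(k[...,2]<.125)
for n,q in(('post',r&blue&(k[...,2]>.1)),('pin',r&~blue)):
    p=k[q]; print(n,len(p),np.percentile(p,[3,50,97],axis=0).round(4).tolist() if len(p) else'')
# green plate yaw/centre from wrist
g=((hsv[...,0]>55)&(hsv[...,0]<90)&(hsv[...,1]>80))
print('green',np.nanpercentile(k[g],[1,99],axis=0).round(4).tolist())
b=plan([.4805,-.333,.20],target_R([0,0,-1],kitR(-4.6)[0]),60,vmax=45)
E
```

```text
inside bore z hist (array([  0,   0,   0,   0,   0,   0,   0,   0,   0,   0,   0, 230,  63,
         0]), array([-2.00000000e-02, -1.00000000e-02, -3.46944695e-18,  1.00000000e-02,
        2.00000000e-02,  3.00000000e-02,  4.00000000e-02,  5.00000000e-02,
        6.00000000e-02,  7.00000000e-02,  8.00000000e-02,  9.00000000e-02,
        1.00000000e-01,  1.10000000e-01,  1.20000000e-01])) px [171.9556314  254.06825939]
colour [190.02389078 190.33447099 190.29351536]
post 280 [[-0.0438, -0.0855, 0.1007], [-0.0368, -0.0741, 0.1058], [-0.0257, -0.0633, 0.1071]]
pin 234 [[-0.0264, -0.0805, 0.0898], [0.0046, -0.0731, 0.1034], [0.0247, -0.0632, 0.1076]]
green [[-0.0987, -0.1298, 0.0103], [0.0912, 0.1292, 0.0258]]
6 6 -29.5 8.3 2.2 1.8 60; 7.5 2 -29.5 8.3 2.2 1.8 60; 8.5 -3 -29.5 8.3 2.2 1.8 60; 9.5 -7.5 -28.5 8.3 2.2 1.8 60; 10 -11.5 -26.5 8.3 2.2 1.8 60
11 -15.5 -24 8.3 2.2 1.8 60; 11 -19 -21 8.3 2.2 1.8 60; 11 -22.5 -18 8.3 2.2 1.8 60; 11 -25 -13.5 8.3 2.2 1.8 60; 11 -27.5 -10 8.3 2.2 1.8 60
10 -28.5 -5 8.3 2.2 1.8 60; 9 -29 -1 8.3 2.2 1.8 60
```

View pics/c7.png

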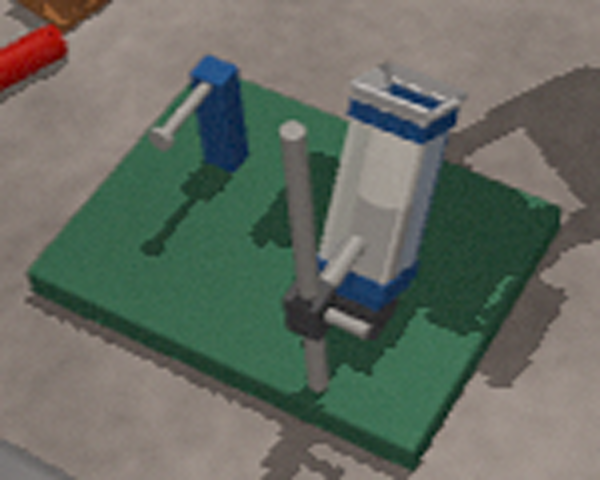

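White rests on the grey: its top is at about 100 mm and the crop shows white above grey in the tube. The post and pin are now measured from the wrist as well, with pin_mid ≈ kit (-3, -74) mm. On to the strap.

Request:
play_rows(motion="6 6 -29.5 8.3 2.2 1.8 60; 7.5 2 -29.5 8.3 2.2 1.8 60; 8.5 -3 -29.5 8.3 2.2 1.8 60; 9.5 -7.5 -28.5 8.3 2.2 1.8 60; 10 -11.5 -26.5 8.3 2.2 1.8 60")

```text
clock: 13.42
ee_pos: [0.4673, -0.1277, 0.2573]
ee_rot: [0.709, -0.394, 0.532, 0.243]
force: [0.2, 0.3, -0.2]
gripper_width: 0.06
```

Request:
play_rows(motion="11 -15.5 -24 8.3 2.2 1.8 60; 11 -19 -21 8.3 2.2 1.8 60; 11 -22.5 -18 8.3 2.2 1.8 60; 11 -25 -13.5 8.3 2.2 1.8 60; 11 -27.5 -10 8.3 2.2 1.8 60")

```text
clock: 14.05
ee_pos: [0.4768, -0.2748, 0.2146]
ee_rot: [0.729, -0.096, 0.676, 0.055]
force: [0.7, -0.4, 1.0]
gripper_width: 0.0601
```

Request:
play_rows(motion="10 -28.5 -5 8.3 2.2 1.8 60; 9 -29 -1 8.3 2.2 1.8 60; 0 0 0 0 0 0 60; 0 0 0 0 0 0 60")

```text
clock: 14.55
ee_pos: [0.4802, -0.3322, 0.199]
ee_rot: [0.707, 0.027, 0.706, -0.022]
force: [-0.1, -0.8, -1.2]
gripper_width: 0.06
```

```bash
python3 - <<'E'
from plan import *
im,d,s=snap('wrist','w8'); m,T=c2w('wrist',s); W=cloud(m,T,d)
print(s['ee_pos'],rot(s).as_matrix().round(3).tolist(),s['qpos'].round(2))
hsv=cv2.cvtColor(im,cv2.COLOR_RGB2HSV)
r=(np.hypot(W[...,0]-.481,W[...,1]+.335)<.06)
for n,lo,hi in(('tabtop',.119,.132),('tab',.095,.132),('bodytop',.074,.086),('body',.045,.086),('rail',.03,.040)):
    q=W[r&(W[...,2]>lo)&(W[...,2]<hi)]
    if len(q)>5: print(n,len(q),q.mean(0).round(4),cv2.minAreaRect(q[:,:2].astype(np.float32)))
D=W[r&(W[...,2]>.045)&(W[...,2]<.086)]; ax=kitR(-4.6)[1]; t=(D-[.4825,-.335,0])@ax
H,_,_=np.histogram2d(t,D[:,2],bins=[np.arange(-.045,.046,.006),np.arange(.045,.09,.005)]); print(H.astype(int))
E
```

```text
[ 0.48020506 -0.33220505  0.19900804] [[0.002, 0.069, 0.998], [0.006, 0.998, -0.069], [-1.0, 0.006, 0.002]] [-0.74  0.49  1.42  0.01  1.23 -0.67]
tabtop 384 [ 0.4831 -0.3347  0.1249] ((0.4831380546092987, -0.335494726896286), (0.030462782829999924, 0.008736178278923035), 86.0599594116211)
tab 464 [ 0.4833 -0.3323  0.122 ] ((0.4832644462585449, -0.3354189991950989), (0.03062792867422104, 0.008992297574877739), 86.08717346191406)
bodytop 205 [ 0.4854 -0.3109  0.0802] ((0.485347181558609, -0.3108304738998413), (0.020514976233243942, 0.00799588207155466), 86.41239166259766)
body 270 [ 0.4853 -0.3088  0.0741] ((0.4849841594696045, -0.309723436832428), (0.022669650614261627, 0.00907055288553238), 85.8346176147461)
rail 1887 [ 0.4832 -0.3359  0.036 ] ((0.4830743074417114, -0.33964893221855164), (0.099371038377285, 0.04035501927137375), 85.7147216796875)
[[ 0  0  0  0  0  0  0  0]
 [ 0  0  0  0  0  0  0  0]
 [ 0  0  0  0  0  0  0  0]
 [ 0  0  0  0  0  0  0  0]
 [ 0  0  0  0  0  0  0  0]
 [ 0  0  0  0  0  0  0  0]
 [ 0  0  0  0  0  0  0  0]
 [ 0  0  0  0  0  0  0  0]
 [ 0  0  0  0  0  0  0  0]
 [ 0  0  0  0  0  0  3 10]
 [ 2  2  0  0  0  0 25 26]
 [ 2  4  0  0  0  0 22 32]
 [ 0  5  3  0  0  0 29 25]
 [ 6 21 11  0  2  7 18  8]
 [ 0  0  0  0  0  0  0  0]]
```

View pics/w8.png

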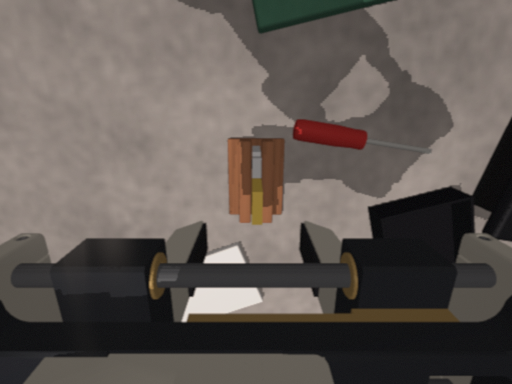

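The wrist view shows the yellow tab at (257,205) and the white arm above the slot at (257,160). The depth shows an arm at 70-85 mm and nothing below it down to 55 mm at the +y edge, so the slot does open to +y. The tool yaw (-3.95°) matches the plate (-4.0°).

Request:
play_rows(motion="20 -3.5 3 0 0 0 60; 25 0 0 0 0 0 50; 25 0 0 0 0 0 40; 14 0 0 0 0 0 40; 10 0 0 0 0 0 40")

```text
clock: 15.22
ee_pos: [0.4837, -0.3359, 0.1065]
ee_rot: [0.708, 0.026, 0.705, -0.023]
force: [-0.2, -0.3, 0.5]
gripper_width: 0.04
```

Request:
play_rows(motion="0 0 0 0 0 0 20; 0 0 0 0 0 0 6; 0 0 0 0 0 0 6; 0 0 0 0 0 0 6; 0 0 0 0 0 0 6")

```text
clock: 15.85
ee_pos: [0.4836, -0.3365, 0.1072]
ee_rot: [0.708, 0.026, 0.705, -0.024]
force: [-1.4, 0.7, 4.0]
gripper_width: 0.0086
```

```bash
python3 - <<'E'
from plan import *
s=robot.sense(); p=np.array(s['ee_pos']); print(p,s['gripper_width'],s['force'],rot(s).as_matrix().round(3).tolist())
kx,ky=kitR(8.6); k0=np.array([.5731,-.0277,0]); pin=k0+kx*-.003+ky*-.074+np.array([0,0,.1]); print('pin',pin)
off=np.array([0,.0,p[2]-.065]) # TCP above slot point; along plate y:
dy=(p[1]+.3353); print('tcp plate y offset',dy)
a=plan(p+[0,0,.07],rot(s),6)
tgt=pin-ky*.06+ky*dy+[0,0,.02+off[2]]
print('T',tgt); b=plan(tgt,target_R([0,0,-1],kx),6,start=a,vmax=35)
E
```

```text
[ 0.4836413  -0.33654954  0.10724015] 0.00858974517281175 [-1.44202227  0.6706564   3.97878487] [[0.005, 0.07, 0.998], [0.003, 0.998, -0.07], [-1.0, 0.004, 0.004]]
pin [ 0.58119935 -0.10131658  0.1       ]
tcp plate y offset -0.0012495420235401067
-35 0 0 0 0 0 6; -35 0.5 0.5 0 0 0 6
T [ 0.59035832 -0.16187745  0.16224015]
2.5 30 15.5 -2.1 0 0 6; 3 30 17 -2.1 0 0 6; 2.5 29 17.5 -2.1 0 0 6; 2.5 28 19 -2.1 0 0 6; 3 28 20 -2.1 0 0 6
2.5 27 21 -2.1 0 0 6
```

Request:
play_rows(motion="-15 0 0 0 0 0 6; -20 0 0 0 0 0 6; -20 0 0 0 0 0 6; -15 0 0 0 0 0 6; 0 0 0 0 0 0 6")

```text
clock: 16.48
ee_pos: [0.4837, -0.337, 0.1781]
ee_rot: [0.709, 0.026, 0.705, -0.024]
force: [0.0, 0.0, -1.7]
gripper_width: 0.0087
```

Request:
play_rows(motion="2.5 30 15.5 -2.1 0 0 6; 3 30 17 -2.1 0 0 6; 2.5 29 17.5 -2.1 0 0 6; 2.5 28 19 -2.1 0 0 6; 3 28 20 -2.1 0 0 6")

```text
clock: 17.1
ee_pos: [0.572, -0.19, 0.163]
ee_rot: [0.707, -0.039, 0.705, 0.042]
force: [0.6, -0.2, -1.5]
gripper_width: 0.0087
```

Request:
play_rows(motion="2.5 27 21 -2.1 0 0 6; 0 0 0 0 0 0 6; 0 0 0 0 0 0 6")

```text
clock: 17.48
ee_pos: [0.5893, -0.1621, 0.1611]
ee_rot: [0.706, -0.051, 0.704, 0.054]
force: [-0.2, 0.3, -1.2]
gripper_width: 0.0089
```

```bash
cat > pinm.py <<'E'
from plan import *
import sys
f=sys.argv[1]; im,d,s=snap('wrist',f); im2,d2,_=snap('scene',f+'s'); kx,ky=kitR(8.6); k0=np.array([.5731,-.0277,0]); K=np.stack([kx,ky,[0,0,1]],1)
print(s['ee_pos'],rot(s).as_matrix().round(3).tolist(),s['gripper_width'])
tk=(np.array(s['ee_pos'])-k0)@K; print('TCP kit',tk.round(4))
for nm,I,D in(('wrist',im,d),('scene',im2,d2)):
    m,T=c2w(nm,s); k=(cloud(m,T,D)-k0)@K; hsv=cv2.cvtColor(I,cv2.COLOR_RGB2HSV)
    blue=(hsv[...,0]>100)&(hsv[...,0]<125)&(hsv[...,1]>120); r=(abs(k[...,0])<.06)&(k[...,1]<-.04)&(k[...,1]>-.1)&(k[...,2]>.085)&(k[...,2]<.112)
    for n,q in(('post',r&blue&(k[...,2]>.1)),('pin',r&~blue&(k[...,1]>-.09)&(abs(k[...,0])<.016)),('head',r&~blue&(k[...,0]>.015))):
        p=k[q]; print(nm,n,len(p),np.percentile(p,[3,50,97],axis=0).round(4).tolist() if len(p) else'')
    yel=(hsv[...,0]>20)&(hsv[...,0]<35)&(hsv[...,1]>120)&(np.hypot(k[...,0]-tk[0],k[...,1]-tk[1])<.05)
    p=k[yel]; print(nm,'tab',len(p),np.percentile(p,[3,50,97],axis=0).round(4).tolist() if len(p) else'')
    gr=(hsv[...,1]<60)&(abs(k[...,0]-tk[0])<.02)&(abs(k[...,1]-tk[1])<.045)&(k[...,2]<tk[2]-.028)&(k[...,2]>tk[2]-.1)
    p=k[gr]; print(nm,'plate',len(p),np.percentile(p,[2,50,98],axis=0).round(4).tolist() if len(p) else'')
a=cv2.imread(f'pics/{f}.png'); b=cv2.resize(cv2.imread(f'pics/{f}s.png')[120:270,130:280],(384,384),interpolation=cv2.INTER_CUBIC)
cv2.imwrite(f'pics/{f}b.png',np.hstack([a[:,80:480],b]))
E
python3 pinm.py p1
```

```text
[ 0.58927083 -0.16212394  0.16111626] [[0.003, -0.149, 0.989], [0.004, 0.989, 0.149], [-1.0, 0.004, 0.003]] 0.008929391922357548
TCP kit [-0.0041 -0.1353  0.1611]
wrist post 899 [[-0.0422, -0.0865, 0.1036], [-0.033, -0.0754, 0.1059], [-0.024, -0.0645, 0.1073]]
wrist pin 478 [[-0.0147, -0.0797, 0.101], [-0.0001, -0.0758, 0.1034], [0.0151, -0.0724, 0.1049]]
wrist head 272 [[0.0152, -0.0822, 0.1002], [0.0221, -0.0754, 0.1044], [0.0262, -0.0688, 0.1083]]
wrist tab 950 [[-0.0094, -0.1324, 0.1407], [-0.0047, -0.1199, 0.1774], [-0.0001, -0.1189, 0.18]]
wrist plate 297 [[-0.0085, -0.1146, 0.0674], [-0.0044, -0.099, 0.1085], [0.0001, -0.0972, 0.133]]
scene post 53 [[-0.0407, -0.0835, 0.1009], [-0.0311, -0.073, 0.1037], [-0.0238, -0.0635, 0.1068]]
scene pin 38 [[-0.0139, -0.0782, 0.0957], [0.0016, -0.0737, 0.1011], [0.0154, -0.0711, 0.1037]]
scene head 34 [[0.0155, -0.0825, 0.091], [0.0252, -0.0741, 0.1008], [0.028, -0.0681, 0.106]]
scene tab 97 [[-0.0238, -0.1434, 0.1329], [-0.0024, -0.1203, 0.1632], [0.0293, -0.1031, 0.3171]]
scene plate 457 [[-0.0084, -0.1666, 0.0645], [-0.0005, -0.1295, 0.0995], [0.0012, -0.0973, 0.1321]]
```

View pics/p1b.png

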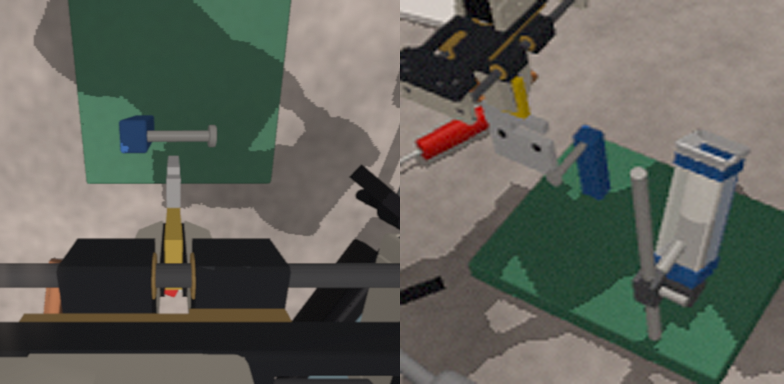

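The view shows the plate's slot end facing the pin, with the post at left and the head at right in the wrist view, and the plate between them. Slot point is at kit (-4.5, -134.3, 120) mm and the pin at (-2, -75.6, 100) mm. So I go down 17 mm, then advance about 57 mm.

Request:
play_rows(motion="9 0 2 0 0 0 6; 8 0 0 0 0 0 6; 0 0 0 0 0 0 6; 0 8 0 0 0 0 6; 0 0 0 0 0 0 6")

```text
clock: 18.2
ee_pos: [0.5907, -0.1529, 0.1451]
ee_rot: [0.707, -0.052, 0.703, 0.054]
force: [-0.7, 0.3, -1.7]
gripper_width: 0.0088
```

Request:
play_rows(motion="0 10 0 0 0 0 6; 0 10 0 0 0 0 6; 0 0 0 0 0 0 6; 0 0 0 0 0 0 6")

```text
clock: 18.7
ee_pos: [0.5878, -0.1338, 0.145]
ee_rot: [0.707, -0.052, 0.704, 0.054]
force: [0.2, -1.1, -1.9]
gripper_width: 0.0087
```

```bash
python3 pinm.py p2
```

```text
[ 0.58777102 -0.13375533  0.14500769] [[0.004, -0.149, 0.989], [0.004, 0.989, 0.149], [-1.0, 0.003, 0.005]] 0.008725334696081636
TCP kit [-0.0014 -0.1071  0.145 ]
wrist post 937 [[-0.0421, -0.0859, 0.1028], [-0.033, -0.0743, 0.1059], [-0.0238, -0.0641, 0.1072]]
wrist pin 496 [[-0.015, -0.0786, 0.0905], [-0.0001, -0.0734, 0.103], [0.0151, -0.0691, 0.1091]]
wrist head 285 [[0.0152, -0.0818, 0.1004], [0.0222, -0.0744, 0.1044], [0.0264, -0.0684, 0.1084]]
wrist tab 956 [[-0.0066, -0.104, 0.124], [-0.002, -0.0916, 0.1612], [0.0026, -0.0906, 0.1641]]
wrist plate 774 [[-0.02, -0.0812, 0.0558], [-0.0015, -0.0731, 0.103], [0.0178, -0.069, 0.1169]]
scene post 53 [[-0.0415, -0.0837, 0.1009], [-0.0321, -0.072, 0.1034], [-0.0231, -0.0634, 0.1058]]
scene pin 71 [[-0.0139, -0.089, 0.0866], [0.0019, -0.0736, 0.1004], [0.0118, -0.0692, 0.111]]
scene head 35 [[0.016, -0.0815, 0.0927], [0.0257, -0.0738, 0.1013], [0.0275, -0.0685, 0.1053]]
scene tab 85 [[-0.0086, -0.1023, 0.117], [0.0013, -0.0915, 0.1433], [0.033, -0.0799, 0.2426]]
scene plate 458 [[-0.0135, -0.1387, 0.0479], [0.0024, -0.0997, 0.0879], [0.0093, -0.0687, 0.1158]]
```

View pics/p2b.png

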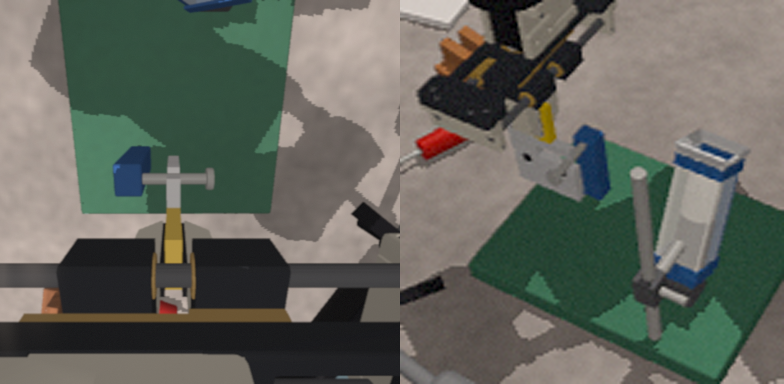

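The plate's arm is over the pin with no force, at (173,175) in the left half. Slot height is 104 mm and about 31 mm of travel remains.

Request:
play_rows(motion="0 10 0 0 0 0 6; 0 10 0 0 0 0 6; 0 0 0 0 0 0 6; 0 7 0 0 0 0 6; 0 0 0 0 0 0 6")

```text
clock: 19.42
ee_pos: [0.5836, -0.1067, 0.145]
ee_rot: [0.707, -0.052, 0.704, 0.054]
force: [0.2, -0.2, -1.1]
gripper_width: 0.0087
```

Request:
play_rows(motion="0 2 0 0 0 0 6; 0 0 0 0 0 0 6; 0 0 0 0 0 0 6")

```text
clock: 19.8
ee_pos: [0.5834, -0.1053, 0.145]
ee_rot: [0.707, -0.051, 0.704, 0.054]
force: [-0.1, 0.9, -2.3]
gripper_width: 0.0089
```

```bash
python3 pinm.py p3
```

```text
[ 0.58335691 -0.10529179  0.14497356] [[0.004, -0.149, 0.989], [0.004, 0.989, 0.149], [-1.0, 0.003, 0.005]] 0.008901324799480734
TCP kit [-0.0015 -0.0783  0.145 ]
wrist post 814 [[-0.042, -0.0855, 0.1016], [-0.0333, -0.0735, 0.1059], [-0.024, -0.0639, 0.107]]
wrist pin 449 [[-0.0151, -0.0783, 0.0905], [-0.0003, -0.073, 0.1028], [0.0151, -0.0403, 0.1095]]
wrist head 258 [[0.0152, -0.0815, 0.0982], [0.0223, -0.0739, 0.1042], [0.0263, -0.0685, 0.1082]]
wrist tab 967 [[-0.0067, -0.0753, 0.1242], [-0.0021, -0.0628, 0.1612], [0.0025, -0.0618, 0.164]]
wrist plate 702 [[-0.0202, -0.079, 0.0557], [-0.0016, -0.0723, 0.1028], [0.0173, -0.0402, 0.1168]]
scene post 44 [[-0.0401, -0.0815, 0.1008], [-0.0331, -0.0697, 0.1037], [-0.0234, -0.0637, 0.1057]]
scene pin 132 [[-0.0055, -0.089, 0.0865], [0.0023, -0.0655, 0.0947], [0.0118, -0.0409, 0.1112]]
scene head 33 [[0.0165, -0.0818, 0.0907], [0.0257, -0.0739, 0.1004], [0.0275, -0.068, 0.1066]]
scene tab 92 [[-0.014, -0.0953, 0.1168], [0.0014, -0.0625, 0.1463], [0.0345, -0.0424, 0.2968]]
scene plate 453 [[-0.0055, -0.1092, 0.0468], [0.0025, -0.0686, 0.0868], [0.0112, -0.0399, 0.1161]]
```

Request:
play_rows(motion="0 2 0 0 0 0 6; 2 0 0 0 0 0 6; 1 0 0 0 0 0 6; 0 0 0 0 0 0 6; 0 0 0 0 0 0 6")

```text
clock: 20.52
ee_pos: [0.5834, -0.1036, 0.1422]
ee_rot: [0.707, -0.052, 0.703, 0.054]
force: [0.9, -4.1, -0.7]
gripper_width: 0.0086
```

Request:
play_rows(motion="1 0 0 0 0 0 6; 0 0 0 0 0 0 6; 0 0 0 0 0 0 6")

```text
clock: 20.9
ee_pos: [0.5834, -0.1036, 0.142]
ee_rot: [0.707, -0.052, 0.703, 0.054]
force: [-0.9, -4.2, 3.9]
gripper_width: 0.0091
```

The pin is at the closed end (-4 N in y) and takes the plate's weight (+4 N in z). Releasing.

Request:
play_rows(motion="0 -0.5 0 0 0 0 12; 0 0 0 0 0 0 20; 0 0 0 0 0 0 30; 0 0 0 0 0 0 30; 0 0 0 0 0 0 30")

```text
clock: 21.52
ee_pos: [0.5831, -0.1036, 0.1409]
ee_rot: [0.707, -0.051, 0.704, 0.054]
force: [0.2, 0.6, 0.3]
gripper_width: 0.0302
```

Request:
play_rows(motion="-15 0 0 0 0 0 30; -25 0 0 0 0 0 30; -30 0 0 0 0 0 30; -30 0 0 0 0 0 30; 0 0 0 0 0 0 30")

```text
clock: 22.15
ee_pos: [0.584, -0.1044, 0.2446]
ee_rot: [0.709, -0.052, 0.701, 0.053]
force: [0.1, 0.2, -0.4]
gripper_width: 0.0297
```

Request:
play_rows(motion="0 0 0 0 0 0 30; 0 0 0 0 0 0 30; 0 0 0 0 0 0 30; 0 0 0 0 0 0 30; 0 0 0 0 0 0 30")

```text
clock: 22.78
ee_pos: [0.5827, -0.1041, 0.2408]
ee_rot: [0.707, -0.051, 0.704, 0.054]
force: [0.1, -1.5, 0.1]
gripper_width: 0.0304
```

```bash
python3 pinm.py p4; python3 - <<'E'
from h import *
for n in('top',): snap(n,'top9')
b=cv2.resize(cv2.imread('pics/p4s.png')[120:270,130:330],(800,600),interpolation=cv2.INTER_CUBIC); cv2.imwrite('pics/fin.png',b)
a,c=np.load('pics/top0.npz'),np.load('pics/top9.npz'); m,T=c2w('top')
for nm,u,v,z in(('orange',156,188,.05),('jar',145,138,.075)):
    for Z in(a,c):
        W=cloud(m,T,Z['d'])[v-14:v+15,u-14:u+15].reshape(-1,3); q=W[abs(W[:,2]-z)<.006]; print(nm,q.mean(0).round(4))
E
```

```text
[ 0.58271175 -0.10405217  0.24079367] [[0.004, -0.149, 0.989], [0.004, 0.989, 0.149], [-1.0, 0.004, 0.004]] 0.030428058659455734
TCP kit [-0.0019 -0.0769  0.2408]
wrist post 401 [[-0.0422, -0.0868, 0.1036], [-0.033, -0.0745, 0.1059], [-0.024, -0.0639, 0.1072]]
wrist pin 169 [[-0.0157, -0.0789, 0.0888], [-0.0007, -0.0741, 0.1032], [0.0153, -0.0407, 0.1101]]
wrist head 121 [[0.0153, -0.0814, 0.1005], [0.0226, -0.0743, 0.1041], [0.0268, -0.0685, 0.1085]]
wrist tab 414 [[-0.0056, -0.088, 0.1264], [-0.0012, -0.0693, 0.1597], [0.0024, -0.0598, 0.1611]]
wrist plate 0 
scene post 47 [[-0.0408, -0.0821, 0.1008], [-0.0338, -0.0703, 0.1034], [-0.023, -0.0633, 0.1066]]
scene pin 146 [[-0.0047, -0.0887, 0.0859], [0.0024, -0.0645, 0.1009], [0.0126, -0.0412, 0.1118]]
scene head 32 [[0.0168, -0.0823, 0.0926], [0.0253, -0.0746, 0.0999], [0.0275, -0.068, 0.1055]]
scene tab 214 [[-0.0135, -0.0883, 0.1148], [0.0023, -0.0713, 0.1448], [0.0292, -0.0551, 0.3494]]
scene plate 0 
orange [0.5145 0.3172 0.0508]
orange [0.5144 0.3175 0.0506]
jar [0.6624 0.3672 0.0757]
jar [0.6627 0.367  0.0756]
```

View pics/fin.png

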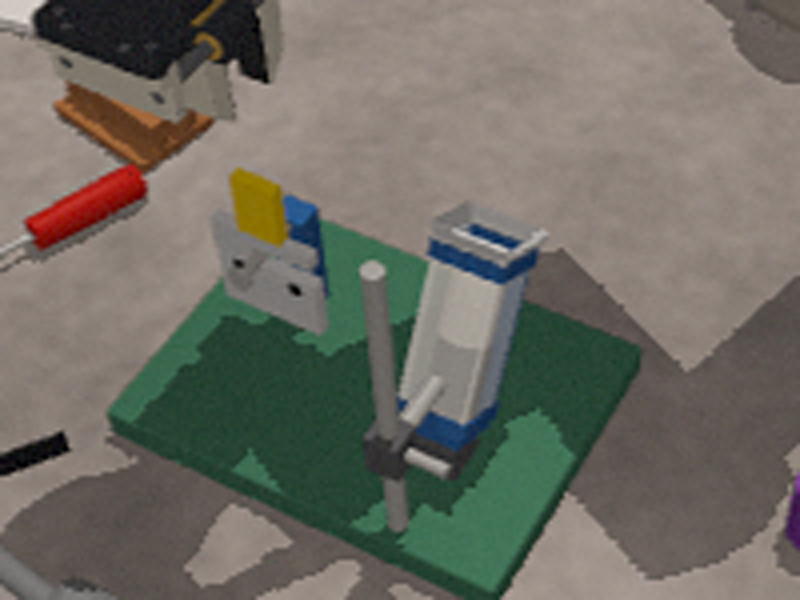

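The plate hangs upright on the pin (tab at 258,205), the gripper is clear, and white sits above grey in the tube. Handing in.

```bash
python3 -c "
from station import robot
print(robot.sign_off())"
```

```text
the job is handed in; nothing more can be done
None
```

The job is done and handed in at about 23 s on the robot's clock. The grey spacer is at the bottom of the tube with the white one on top, and the strap plate hangs on the pin with the gripper clear of it.

**Spacers:** Wrist depth put the grey's top about 50 mm from the tube floor after its release, and the white's top about 100 mm after its own. The last scene picture shows white above grey.

**Strap plate:** I slid it on until the pin met the slot's closed end and took the plate's weight, at about 4 N each way. After release the slot point measured within about 1 mm of the pin in height and along the slot, and about 0.5 mm from pin_mid along the pin. The plate looked upright in the picture; I did not measure its tilt.

**Other things on the bench:** The orange spacer and the jar show no movement beyond 0.3 mm in the top view. The screwdriver was not measured again; I saw nothing touch it.

**Disagreement:** The top camera differed from the wrist camera by about 3–4 mm in y. I worked from the wrist readings, and both insertions went in with almost no contact force.

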